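Clear the trimming station with the brush and reload it

TASK

Turn the indexing table by its peg a quarter turn clockwise, fully to the clearing stop, and with the bench brush sweep every metal offcut out of its channel into the scrap tray; the offcuts are jagged, so never touch them with the fingers. Then stand the brush back upright in the middle of its rubber mat, turn the table fully back to its work stop, and lay each white bar that is on the bench lengthwise and flat on the floor of the empty channel, between its walls and not beyond their ends. Leave everything else on the bench where it is.

Things in the scene. Friction and masses are not known exactly. Their poses are not given: they have to be found in the camera images.
- table (a joint): angle of the round indexing table, in rad, growing clockwise seen from above. 0 = work position (channel along the station's x), pi/2 = clearing position (channel in line with the scrap tray). A firm index stop ends its travel at each of the two; in between and at the stops it stays where it is left, held by friction of 0.2 N m (about 2 N at the handle). It starts at 0.
- bed (a point): dark steel round plate, diameter 236, top 50 above the bench, turning about its vertical centre line. This point is the middle of its top, on the turning axis; axes turn with the plate: x along the channel, y across it, z up. The channel is the strip of plate between two straight walls, 6 thick and 5 high, 186 long, with 120 between them (inner faces at y = -60 and +60 mm); both its ends are open and run out to the plate's edge.
- handle (a point): upright round black peg on the plate, diameter 16, by which the table is turned, at bed x 0, y -98 mm. It reaches from the plate's top (z 50 over the bench) to 52 above that; this point is on its axis 36 above the plate (16 below its top). In the work position it stands on the station's right (-y), in the clearing position on the near side (-x). It is fixed to the plate and may be pushed or held.
- tray_floor (a point): aluminium scrap tray fixed to the left (+y) side of the station; this point is the middle of its floor, 12 above the bench; x and y are the station's own axes (x away from the robot, y from table to tray), inside 170 in x by 165 in y. Its wall next to the table is low (26 above its floor, under the plate's rim), the other three reach 52 above it (z 64). The turning axis of the table is 177.5 mm from this point in -y. The plate's rim overhangs the tray by about 23.
- brush_grip (a point): bench brush, a block brush with an upright wooden grip, 0.25 kg, standing on its bristles. This point is in the middle of the grip, 70 above the bristle tips. Axes: z up; y along the brush's long side. Head 46 (x) by 98 (y), from the bristle tips to 46 above them, the bristles (stiff, like a solid block) 42 by 96 by 28; the grip above is 24 thick (x) by 44 (y) up to 89 above the bristle tips.
- mat (a point): black rubber mat, 120 (x) by 150 (y) by 3 thick, fixed to the bench, the brush's place; this point is the middle of its top.
- screw_box: grey compartment box for screws, fixed to the bench between the station and the mat, 101 (x) by 150 (y), 38 high, its clear lid standing open along its far (+x) edge up to about 130 above the bench. Keep clear of it; origin at the centre of its underside.
- scrap_1_mid (a point): bare aluminium offcut, block stub 28x22x22 mm, 30 g, jagged: not to be touched by hand. The point is its centre, 11 above the side it was made to stand on. It starts in the channel. May be absent.
- scrap_2_mid (a point): bare aluminium offcut, L-angle stub 28x24x24 mm, 30 g, jagged: not to be touched by hand. The point is its centre, 11 above the side it was made to stand on. It starts in the channel. May be absent.
- scrap_3_mid (a point): bare aluminium offcut, U-channel stub 28x26x22 mm, 30 g, jagged: not to be touched by hand. The point is its centre, 11 above the side it was made to stand on. It starts in the channel. May be absent.
- scrap_4_mid (a point): bare aluminium offcut, T-section stub 26x26x23 mm, 30 g, jagged: not to be touched by hand. The point is its centre, 11 above the side it was made to stand on. It starts in the channel. May be absent.
- scrap_5_mid (a point): bare aluminium offcut, notched stub 30x24x20 mm, 30 g, jagged: not to be touched by hand. The point is its centre, 11 above the side it was made to stand on. It starts in the channel. May be absent.
- strip_1_mid (a point): plain white bar, 11 (x) by 75 (y) by 9 (z) mm, 20 g, lying on the bench; a blank to be trimmed next. The point is its centre, 4.5 above its underside; y along its length. May be absent.
- strip_2_mid (a point): plain white bar, 11 (x) by 75 (y) by 9 (z) mm, 20 g, lying on the bench; a blank to be trimmed next. The point is its centre, 4.5 above its underside; y along its length. May be absent.
- strip_3_mid (a point): plain white bar, 11 (x) by 75 (y) by 9 (z) mm, 20 g, lying on the bench; a blank to be trimmed next. The point is its centre, 4.5 above its underside; y along its length. May be absent.
- end_cap_1: bystander: white flanged end cap 45x45x26 mm, loose on the bench; origin at its underside. Leave it alone.
- bracket_1: bystander: white L-bracket 35x48x57 mm, loose on the bench; origin at its underside. Leave it alone.
- chain_drive_1: bystander: cream-coloured ring-shaped drive 58x48x15 mm, loose on the bench; origin at its underside. Leave it alone.
- label_roll: bystander: roll of labels 73x72x36 mm, loose on the bench; origin at its underside. Leave it alone.
- marker_black: bystander: black marker 149 long mm, loose on the bench; origin at its underside. Leave it alone.

How it is judged:
On the way, in this order (a step that is already met when the one before it is completed fails the run):
1. the table is turned to the clearing stop (value of joint table between 1.5108 and 1.6308 rad), for 0.2 s.
2. the brush is down in the channel, behind or among the offcuts (x of brush_grip in the frame of bed between -0.15 and 0.15 m and y of brush_grip in the frame of bed between -0.055 and 0.055 m and z of brush_grip in the frame of bed below 0.095 m and not ((x of scrap_1_mid in the frame of tray_floor between -0.085 and 0.085 m and y of scrap_1_mid in the frame of tray_floor between -0.085 and 0.085 m and z of scrap_1_mid in the frame of tray_floor between 0 and 0.042 m) and (x of scrap_2_mid in the frame of tray_floor between -0.085 and 0.085 m and y of scrap_2_mid in the frame of tray_floor between -0.085 and 0.085 m and z of scrap_2_mid in the frame of tray_floor between 0 and 0.042 m) and (x of scrap_3_mid in the frame of tray_floor between -0.085 and 0.085 m and y of scrap_3_mid in the frame of tray_floor between -0.085 and 0.085 m and z of scrap_3_mid in the frame of tray_floor between 0 and 0.042 m) and (x of scrap_4_mid in the frame of tray_floor between -0.085 and 0.085 m and y of scrap_4_mid in the frame of tray_floor between -0.085 and 0.085 m and z of scrap_4_mid in the frame of tray_floor between 0 and 0.042 m) and (x of scrap_5_mid in the frame of tray_floor between -0.085 and 0.085 m and y of scrap_5_mid in the frame of tray_floor between -0.085 and 0.085 m and z of scrap_5_mid in the frame of tray_floor between 0 and 0.042 m))), for 0.2 s.
3. with the table in the clearing position, every offcut is in the scrap tray (x of scrap_1_mid in the frame of tray_floor between -0.085 and 0.085 m and y of scrap_1_mid in the frame of tray_floor between -0.085 and 0.085 m and z of scrap_1_mid in the frame of tray_floor between 0 and 0.042 m and x of scrap_2_mid in the frame of tray_floor between -0.085 and 0.085 m and y of scrap_2_mid in the frame of tray_floor between -0.085 and 0.085 m and z of scrap_2_mid in the frame of tray_floor between 0 and 0.042 m and x of scrap_3_mid in the frame of tray_floor between -0.085 and 0.085 m and y of scrap_3_mid in the frame of tray_floor between -0.085 and 0.085 m and z of scrap_3_mid in the frame of tray_floor between 0 and 0.042 m and x of scrap_4_mid in the frame of tray_floor between -0.085 and 0.085 m and y of scrap_4_mid in the frame of tray_floor between -0.085 and 0.085 m and z of scrap_4_mid in the frame of tray_floor between 0 and 0.042 m and x of scrap_5_mid in the frame of tray_floor between -0.085 and 0.085 m and y of scrap_5_mid in the frame of tray_floor between -0.085 and 0.085 m and z of scrap_5_mid in the frame of tray_floor between 0 and 0.042 m and value of joint table between 1.4708 and 1.6708 rad), for 0.2 s.
4. the table is turned back to the work stop (value of joint table between -0.06 and 0.06 rad), for 0.2 s.
At the end, for the whole second after the job is handed in: Table at the work stop (0.06 rad); offcuts in the tray (centre inside, under 42 mm over its floor); brush upright on the mat, within 35 mm of its middle; bars flat in the channel, centre within 60 mm of mid-length, within 0.2 rad of its direction; all released (all of step 4 and velocity of joint table below 0.05 rad/s and x of scrap_1_mid in the frame of tray_floor between -0.085 and 0.085 m and y of scrap_1_mid in the frame of tray_floor between -0.085 and 0.085 m and z of scrap_1_mid in the frame of tray_floor between 0 and 0.042 m and x of scrap_2_mid in the frame of tray_floor between -0.085 and 0.085 m and y of scrap_2_mid in the frame of tray_floor between -0.085 and 0.085 m and z of scrap_2_mid in the frame of tray_floor between 0 and 0.042 m and x of scrap_3_mid in the frame of tray_floor between -0.085 and 0.085 m and y of scrap_3_mid in the frame of tray_floor between -0.085 and 0.085 m and z of scrap_3_mid in the frame of tray_floor between 0 and 0.042 m and x of scrap_4_mid in the frame of tray_floor between -0.085 and 0.085 m and y of scrap_4_mid in the frame of tray_floor between -0.085 and 0.085 m and z of scrap_4_mid in the frame of tray_floor between 0 and 0.042 m and x of scrap_5_mid in the frame of tray_floor between -0.085 and 0.085 m and y of scrap_5_mid in the frame of tray_floor between -0.085 and 0.085 m and z of scrap_5_mid in the frame of tray_floor between 0 and 0.042 m and horizontal distance between brush_grip and mat below 0.035 m and angle between brush_grip's own z axis and vertical below 0.1 rad and height (world z) of brush_grip below 0.08 m and x of strip_1_mid in the frame of bed between -0.06 and 0.06 m and y of strip_1_mid in the frame of bed between -0.055 and 0.055 m and z of strip_1_mid in the frame of bed between 0 and 0.01 m and angle between the y axis of each of strip_1_mid, strip_2_mid, strip_3_mid and the x axis of bed, either way round below 0.2 rad and linear speed of each of strip_1, strip_2, strip_3 below 0.02 m/s and x of strip_2_mid in the frame of bed between -0.06 and 0.06 m and y of strip_2_mid in the frame of bed between -0.055 and 0.055 m and z of strip_2_mid in the frame of bed between 0 and 0.01 m and x of strip_3_mid in the frame of bed between -0.06 and 0.06 m and y of strip_3_mid in the frame of bed between -0.055 and 0.055 m and z of strip_3_mid in the frame of bed between 0 and 0.01 m); the robot touches nothing.
It fails at once if an offcut is touched by the fingers (contact force between the fingers and scrap_1 above 0.5 N or contact force between the fingers and scrap_2 above 0.5 N or contact force between the fingers and scrap_3 above 0.5 N or contact force between the fingers and scrap_4 above 0.5 N or contact force between the fingers and scrap_5 above 0.5 N).
It fails at once if a bystander is moved by more than 30 mm (distance of any of end_cap_1, bracket_1, chain_drive_1, label_roll, marker_black from where it was at the start of the episode above 0.03 m).
Of scrap_1, scrap_2, scrap_3, scrap_4, scrap_5 only 3 to 5 are there at a start; the rules pass over those that are not, and their reading is None.
Of strip_1, strip_2, strip_3 only 2 to 3 are there at a start; the rules pass over those that are not, and their reading is None.
At some moment in a run one of strip_1, strip_2 may be knocked a few centimetres aside while the robot is not near it.
Once in a run the grip may slacken for a moment while it holds something.
It also fails if it takes over 200 s, if anything falls off the work surface, if the arm or the gripper's body presses on something with over 40 N, if the wrist force passes 120 N, or if a joint passes its speed limit or range.

ROBOT

A 6-joint arm with a two-finger parallel gripper is mounted at the origin on a cart in front of the work surface, level with it; the furniture and walls round the work are solid. World frame = base frame: x ahead of the robot, y to its left, z up, the work surface at z = 0. Lengths are in m, angles in rad, forces in N, time in s.
With the tool pointing down it reaches from about 0.25 to 0.8 m from the base axis. Payload 3.9 kg.
Tool frame: the origin (TCP) lies on the centre line of the jaws, within the pads' length; the fingertips stand robot.tip_extent ahead of it and the grasp point (between the pads) lies 6 mm ahead of it (robot.tip_extent is the distance from the TCP to the fingertips, in m); z points along the fingers, y is the direction in which the jaws open and shut (so a half turn about z gives the same grasp; the last joint's range is limited). The gripper opens to 85 mm and grips with 20 to 120 N. Pads are 22 mm wide; open, the fingers measure 114 mm over their backs; the gripper's body (76 mm by 85 mm) begins 54 mm behind the grasp point. The pads swing forward as they close: fully open they stand 13 mm farther back than shut.
Start: joints at [1.145, 0.26, -0.138, 1.173, 0, 1.571], TCP at [0.217, 0.478, 0.256] pointing down, gripper open.
Joint ranges: [-2.78, 2.78], [-0.83, 1.72], [-1.28, 1.37], [-1.9, 2.12], [-1.57, 1.48], [-3.14, 3.14]. Speed limits (rad/s): [2.57, 2.57, 3.14, 3.14, 3.14, 3.14].

INTERFACE

Orientations are given as a rotation vector (axis times angle).
In Python, from cell import robot gives the robot as it stands. Calls block until the motion is done:
- robot.reach(position, orientation): joint-space move of the TCP to a pose.
- robot.line_to(position, rot=None, vel=0.15): straight line of the TCP; rot=None keeps the orientation; vel is the mean speed in m/s.
- robot.move_j(angles): joint-space move.
- robot.gripper_to(opening): opening from 0.0 (shut) to 1.0 (fully open); the grip force is fixed at half the most; returns when the fingers have stopped.
- robot.dwell(seconds).
- robot.solve_ik(position, orientation): joint angles nearest the present ones, or None.
- robot.get_obs(): the state.
- robot.camera(name): name is "side" or "top" or "wrist"; returns a dict with "img" (420x560x3 uint8, blue, green, red), "fx", "fy", "cx", "cy" (pixels), "R" (3x3) and "t" (3): a world point X has camera coordinates R X + t; the wrist camera has in their place "hand_eye" (4x4, takes a point from camera to tool coordinates, whose origin is the TCP and whose axes are the flange's). Camera axes: x right, y down, z forward; pixel columns grow to the right and rows downward; lengths in m; the calibration is good to about 2 mm. A picture is of the moment at which its call begins: read the wrist's pose just before it. There is no depth.
A pose or a line that the arm cannot do raises robot.MotionError and nothing moves.
- robot.hand_in(): hands the job in, once; it reports no verdict.
The state is a dict: "clock": time; "qpos": joint angles; "dq": joint speeds; "joint_efforts": joint torques, N m; "eef_pos": TCP position; "orientation": TCP orientation; "wrist_force": force on the tool from outside, world axes, zero at the start; "wrist_torque": the same for the moment, N m; "width": opening from 0.0 (shut) to 1.0 (fully open).
Only numpy, scipy, OpenCV 4.12 (cv2) and the standard library are available. Lean on these libraries where they do the work, as an engineer would, in place of code of your own. Each camera call takes 0.05 s, during which the arm holds its last target.

## Working session

There is one attempt and no reset: what is moved stays moved. The work goes in short steps, each a Python script; the robot and the scene stay as the last script left them, time stands still between calls to the robot, and variables do not carry over. Pictures are saved under pics/ and viewed, and the job is handed in when it is done.

```bash
ls; mkdir -p pics; python3 - <<'E'
from cell import robot
import cv2
o=robot.get_obs();print(o, robot.tip_extent)
for n in ["side","top","wrist"]:
    c=robot.camera(n);cv2.imwrite(f"pics/a_{n}.png",c["img"])
    print(n,{k:v for k,v in c.items() if k!="img"})
E
```

```text
pics
{'clock': 0.0, 'qpos': array([ 1.14502679e+00,  2.60660720e-01, -1.39408490e-01,  1.17269956e+00,
       -1.38712515e-05,  1.57080029e+00]), 'dq': array([ 7.39845660e-06, -5.43959603e-04, -6.15743221e-04, -5.45684063e-04,
       -1.04243347e-03, -1.45440584e-03]), 'joint_efforts': array([ 8.85198333e-04, -4.05678606e+01,  2.53922063e+01,  1.87885738e-02,
        1.97885547e-04,  2.64164946e-06]), 'eef_pos': array([0.21657077, 0.47753294, 0.25546216]), 'orientation': array([-6.63677586e-01, -3.07027591e+00,  3.03258335e-03]), 'wrist_force': array([ 0.00896006, -0.12727328,  0.17499599]), 'wrist_torque': array([-0.01757842, -0.00223886,  0.02097615]), 'width': 1.002818317823425} 0.025
side {'fx': 486.576024531664, 'fy': 486.576024531664, 'cx': 280.7844101527464, 'cy': 213.17656459547828, 'R': array([[ 0.86667222, -0.49842581,  0.02123614],
       [-0.3226054 , -0.59240564, -0.7382285 ],
       [ 0.38053254,  0.63295124, -0.67421637]]), 't': array([-0.46876539,  0.20118018,  1.16373602])}
top {'fx': 449.6268417260429, 'fy': 449.6268417260429, 'cx': 275.5043031103759, 'cy': 210.99603157786572, 'R': array([[ 0.01535183, -0.99987977, -0.00218147],
       [-0.99513686, -0.01506663, -0.09734283],
       [ 0.09729826,  0.00366525, -0.99524852]]), 't': array([-0.07308403,  0.52334366,  1.53986541])}
wrist {'fx': 344.69684376394036, 'fy': 344.69684376394036, 'cx': 278.1580504152155, 'cy': 210.4705018612998, 'hand_eye': array([[ 2.61335921e-05, -9.51611806e-01, -3.07302734e-01,
         7.84750701e-02],
       [ 9.99999650e-01,  2.81969479e-04, -7.88121534e-04,
        -8.36128727e-05],
       [ 8.36635748e-04, -3.07302606e-01,  9.51611480e-01,
        -1.16742522e-01],
       [ 0.00000000e+00,  0.00000000e+00,  0.00000000e+00,
         1.00000000e+00]])}
```

View pics/a_top.png

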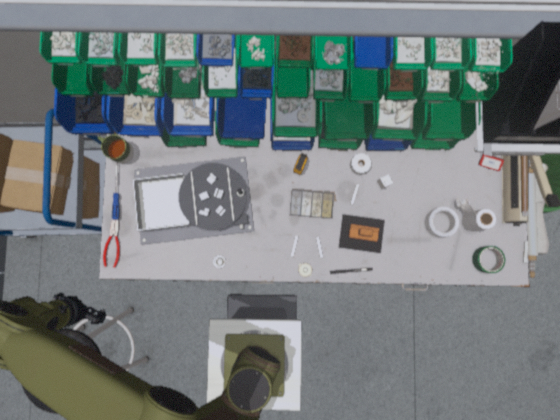

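View pics/a_side.png

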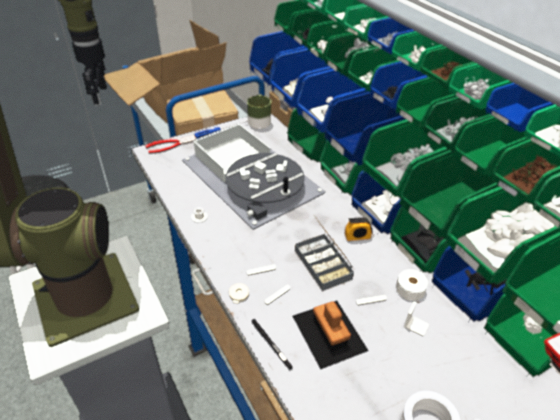

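View pics/a_wrist.png

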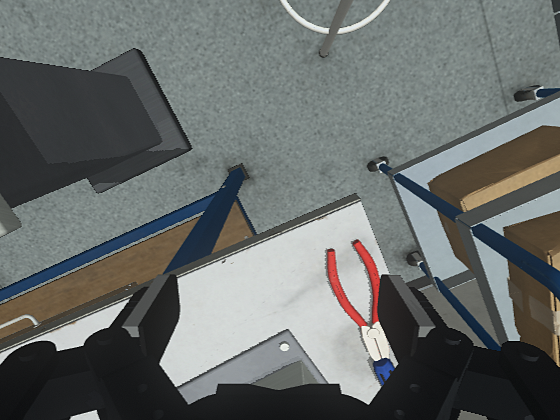

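The top view shows the station at about (195,200) with its channel along image-vertical and the peg at (243,193). The screw box is at (312,204), and the mat with the orange brush at (362,233). The bars are at about (294,245), (320,246) and (355,193). I'll enlarge these.

```bash
python3 - <<'E'
import cv2
t=cv2.imread("pics/a_top.png");s=cv2.imread("pics/a_side.png")
cv2.imwrite("pics/c1.png",cv2.resize(t[145:255,125:265],None,fx=5.5,fy=5.5,interpolation=cv2.INTER_CUBIC)[:600])
cv2.imwrite("pics/c2.png",cv2.resize(t[145:285,265:405],None,fx=4.25,fy=4.25,interpolation=cv2.INTER_CUBIC))
cv2.imwrite("pics/c3.png",cv2.resize(s[110:250,170:340],None,fx=4.25,fy=4.25,interpolation=cv2.INTER_CUBIC))
E
```

```text
(no output)
```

View pics/c1.png

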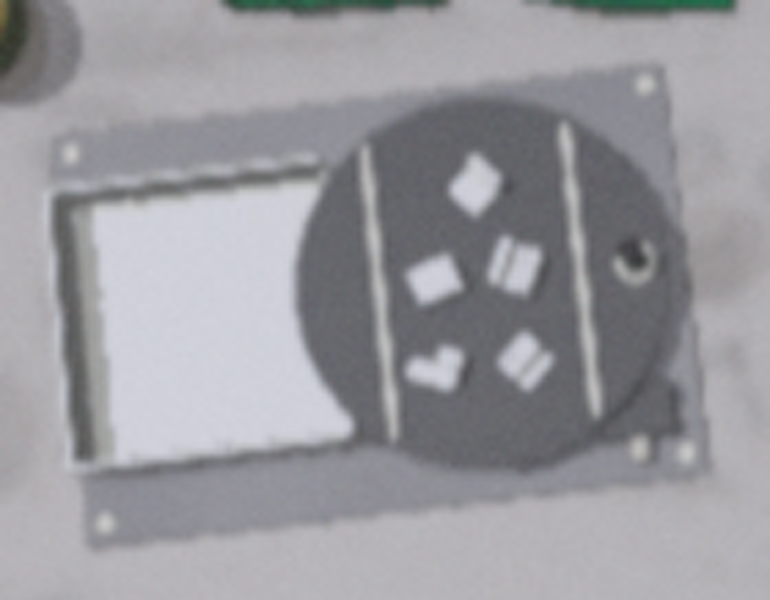

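View pics/c2.png

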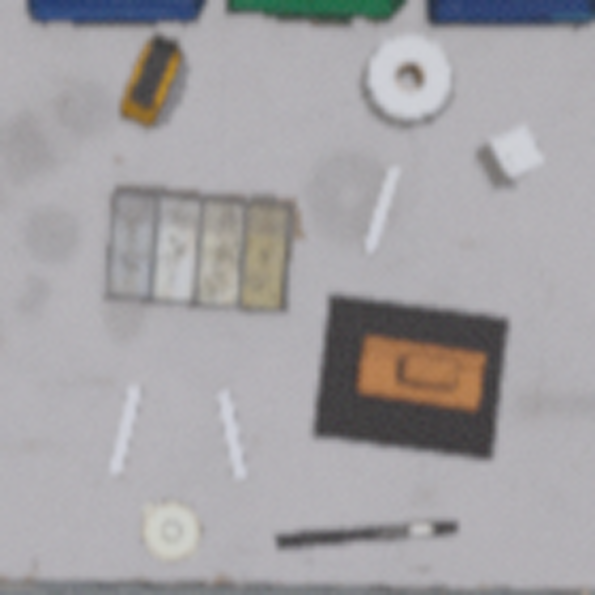

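View pics/c3.png

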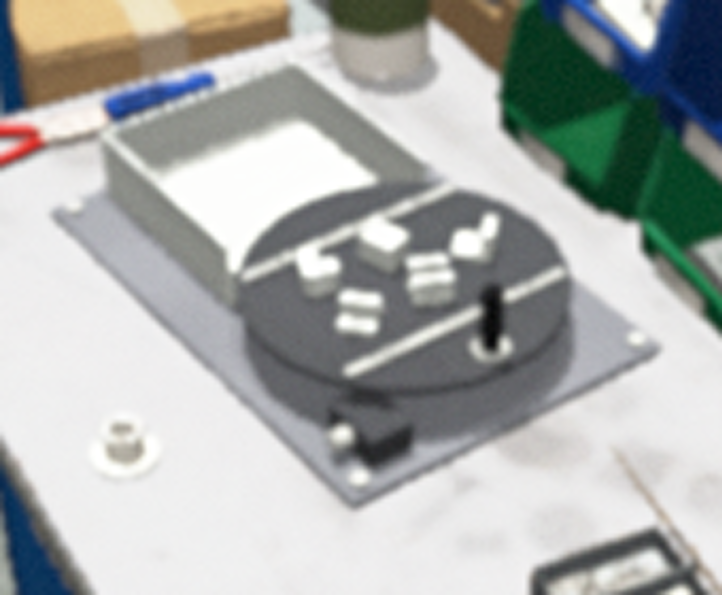

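```bash
cat > h.py <<'E'
import numpy as np, cv2
from scipy.spatial.transform import Rotation as Rn
from cell import robot
def ray(c,u,v,z,T=None):
    d=np.array([(u-c['cx'])/c['fx'],(v-c['cy'])/c['fy'],1.])
    if T is None: R,t=c['R'],c['t']; o=-R.T@t; d=R.T@d
    else: o=T[:3,3]; d=T[:3,:3]@d
    return o+d*(z-o[2])/d[2]
def wpose():
    o=robot.get_obs();T=np.eye(4);T[:3,:3]=Rn.from_rotvec(o['orientation']).as_matrix();T[:3,3]=o['eef_pos'];return T
def wcam(name):
    W=wpose();c=robot.camera('wrist');cv2.imwrite(f'pics/{name}.png',c['img'])
    T=W@c['hand_eye'];np.savez(f'pics/{name}.npz',T=T,cx=c['cx'],cy=c['cy'],fx=c['fx'],fy=c['fy']);return c,T
def wload(name):
    d=np.load(f'pics/{name}.npz');c={k:float(d[k]) for k in('cx','cy','fx','fy')};return c,d['T']
def wp(name,u,v,z): c,T=wload(name);return ray(c,u,v,z,T)
def down(yaw):
    # tool z down; tool y (jaw dir) at angle yaw in world xy
    y=np.array([np.cos(yaw),np.sin(yaw),0]);z=np.array([0,0,-1.]);x=np.cross(y,z)
    return Rn.from_matrix(np.stack([x,y,z],1)).as_rotvec()
def st():
    o=robot.get_obs();print('t%.1f'%o['clock'],'p',o['eef_pos'].round(4),'w%.3f'%o['width'],'F',o['wrist_force'].round(1),'q',o['qpos'].round(2));return o
E
python3 - <<'E'
from h import *
c=robot.camera('top')
def P(x,y,z,s,ox,oy): return ray(c,(x+.5)/s-.5+ox,(y+.5)/s-.5+oy,z)
a=lambda x,y,z:P(x,y,z,5.5,125,145)
b=lambda x,y,z:P(x,y,z,4.25,265,145)
w=[a(*p,.055) for p in [(367,147),(393,438),(566,125),(597,415)]]
print('walls',np.round(w,4).tolist()); ctr=np.mean(w,0);print('ctr',ctr)
for i in(0,2): d=w[i]-w[i+1];print('len',np.linalg.norm(d),'dir',np.arctan2(d[1],d[0]))
m=(w[0]+w[1]-w[2]-w[3])/2;print('sep',np.linalg.norm(m),np.arctan2(-m[0],m[1]))
print('handle base',a(635,262,.05),'top',a(636,250,.102))
for p in [(297,290),(690,290),(480,98),(495,468)]: print('rim',a(*p,.05))
for p in [(475,185),(435,280),(516,267),(437,370),(525,360)]: print('scrap',a(*p,.072))
for p in [(55,193),(75,470)]: print('tray corners',a(*p,.064))
for n,l,z in [('mat',[(331,296),(508,318),(492,458),(315,435)],.003),('head',[(362,334),(488,352),(478,412),(357,392)],.049),('s1',[(135,388),(116,472)],.009),('s2',[(224,392),(240,478)],.009),('s3',[(394,168),(370,250)],.009),('box',[(115,188),(295,202),(287,310),(107,297)],.038),('capetc',[(172,530),(410,78),(515,152)],.02),('marker',[(278,542),(456,527)],.01)]:
    q=np.array([b(*p,z) for p in l]);print(n,q.round(4).tolist(),'mean',q.mean(0).round(4),'ang',np.arctan2(*(q[0]-q[1])[1::-1]), np.linalg.norm(q[0]-q[1]))
E
```

```text
walls [[0.6545, 0.227, 0.055], [0.4721, 0.2048, 0.055], [0.6703, 0.1027, 0.055], [0.4883, 0.0787, 0.055]]
ctr [0.57132394 0.15330082 0.055     ]
len 0.18373025262454643 dir 0.12137443084413116
len 0.18358291297654247 dir 0.13063182328908404
sep 0.1262118120488267 0.12728933652128432
handle base [0.58503686 0.05781481 0.05      ] top [0.58514406 0.05301576 0.102     ]
rim [0.56420104 0.26872489 0.05      ]
rim [0.56790434 0.02303441 0.05      ]
rim [0.68775802 0.15784848 0.05      ]
rim [0.45476571 0.14174267 0.05      ]
scrap [0.62854177 0.156069   0.072     ]
scrap [0.56893604 0.17899047 0.072     ]
scrap [0.57776748 0.12928109 0.072     ]
scrap [0.51324797 0.17603963 0.072     ]
scrap [0.52023648 0.12215368 0.072     ]
tray corners [0.62095174 0.41840757 0.064     ]
tray corners [0.44884393 0.39818806 0.064     ]
mat [[0.5186, -0.3015, 0.003], [0.5025, -0.4482, 0.003], [0.3867, -0.4341, 0.003], [0.4033, -0.2884, 0.003]] mean [ 0.4528 -0.3681  0.003 ] ang 1.4615355144935915 0.14756242322623786
head [[0.484, -0.3198, 0.049], [0.471, -0.4209, 0.049], [0.4228, -0.4126, 0.049], [0.4373,
[... 250 characters left out ...]
 [0.3671, -0.2262, 0.009]] mean [ 0.4023 -0.2195  0.009 ] ang 0.19064708092208768 0.07150547857668284
s3 [[0.6258, -0.353, 0.009], [0.5568, -0.3329, 0.009]] mean [ 0.5913 -0.3429  0.009 ] ang -0.2827107556702129 0.07185221362570693
box [[0.6012, -0.1201, 0.038], [0.5919, -0.267, 0.038], [0.5034, -0.2607, 0.038], [0.5118, -0.1146, 0.038]] mean [ 0.5521 -0.1906  0.038 ] ang 1.5074346230540354 0.14722308208562057
capetc [[0.3243, -0.1702, 0.02], [0.6998, -0.3645, 0.02], [0.6389, -0.4511, 0.02]] mean [ 0.5543 -0.3286  0.02  ] ang 2.6641320571193754 0.4226922817714615
marker [[0.3157, -0.2574, 0.01], [0.3301, -0.4027, 0.01]] mean [ 0.3229 -0.3301  0.01  ] ang 1.669536806058302 0.14597673027710698
```

Reading the enlarged crops: five offcuts sit in the channel, three white bars are on the bench, and the peg stands on the right. The fit gives station yaw ≈ 0.127 rad and centre (0.571, 0.153), and the wall separation of 126 mm matches the description. I'll move above the peg and check with the wrist camera.

```bash
cat >> h.py <<'E'
C=np.array([.5713,.1533]);PSI=.127
def loc(x,y): return C+np.array([np.cos(PSI)*x-np.sin(PSI)*y,np.sin(PSI)*x+np.cos(PSI)*y])
def peg(th,r=.098): a=PSI-np.pi/2-th; return C+r*np.array([np.cos(a),np.sin(a)])
E
python3 - <<'E'
from h import *
for th in (0,.8,1.6):
  for k in (0,np.pi):
    p=peg(th);print(th,k,robot.solve_ik([*p,.092],down(PSI-th+k)))
robot.reach([*peg(0),.25],down(PSI))
st(); wcam('w1')
E
```

```text
0 0 [ 0.09579643  0.47572458 -0.26025455  0.8348172   0.          1.53959275]
0 3.141592653589793 [ 0.09579643  0.47572458 -0.26025455  0.8348172   0.         -1.6019999 ]
0.8 0 [ 0.14915142  0.37251444 -0.43913523  0.75914666  0.          2.39294774]
0.8 3.141592653589793 [ 0.14915142  0.37251444 -0.43913523  0.75914666  0.         -0.74864491]
1.6 0 [ 0.29455368  0.34217403 -0.48907291  0.73954939  0.         -2.9448353 ]
1.6 3.141592653589793 [ 0.29455368  0.34217403 -0.48907291  0.73954939  0.          0.19675736]
t2.2 p [0.5835 0.0571 0.2501] w1.000 F [-1.   0.5  0.5] q [0.1  0.37 0.   1.21 0.   1.54]
```

View pics/w1.png

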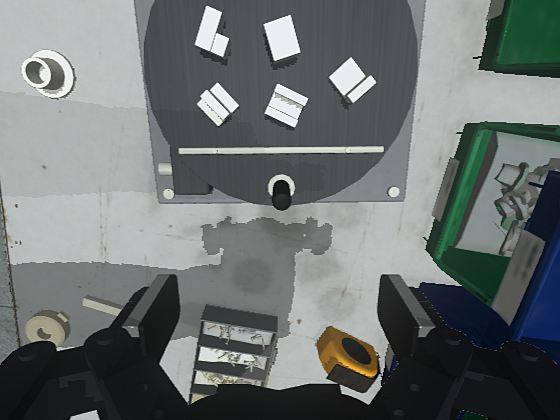

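The wrist view shows the peg with its base ring at (281,185) and its top at (281,192), one wall at row 150, and five offcuts beyond it. I'll check the position numerically and then turn the table.

```bash
python3 - <<'E'
from h import *
print('peg top',wp('w1',281,200,.102),'base',wp('w1',281,185,.05),'want',peg(0))
a=wp('w1',179,151,.055);b=wp('w1',383,149.5,.055);m=(a+b)/2;print(a,b,np.arctan2(*(b-a)[1::-1]),np.linalg.norm(b-a), 'ctr from wall', m[:2]+.063*np.array([-np.sin(PSI),np.cos(PSI)]))
import cv2
i=cv2.imread('pics/w1.png');cv2.imwrite('pics/w1c.png',cv2.resize(i[130:220,140:420],None,fx=2.8,fy=2.8,interpolation=2))
E
```

```text
peg top [0.58561587 0.05905736 0.102     ] base [0.58603306 0.05874827 0.05      ] want [0.58371257 0.05608926]
[0.49061229 0.07932194 0.055     ] [0.67251267 0.10421284 0.055     ] 0.13599347377370466 0.1835954933316475 ctr from wall [0.57358297 0.15426001]
```

View pics/w1c.png

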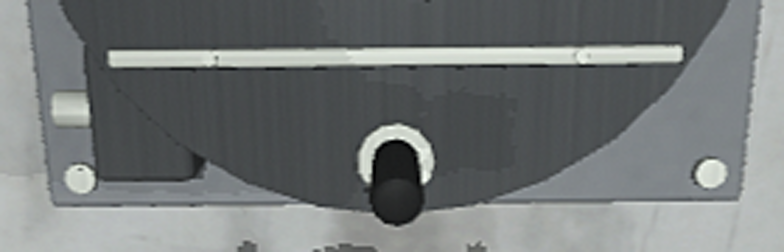

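```bash
sed -i 's/^C=.*/C=np.array([.573,.154]);PSI=.130/' h.py; python3 - <<'E'
from h import *
robot.reach([*peg(0),.20],down(PSI+np.pi)); st()
robot.gripper_to(.33)
robot.line_to([*peg(0),.092],vel=.12); st()
c,T=wcam('w2')
for th in np.arange(.1,1.51,.1):
    robot.line_to([*peg(th),.092],down(PSI-th+np.pi),vel=.08)
    if abs(th*10%5)<.01: st()
for th in np.arange(1.53,1.68,.02):
    robot.line_to([*peg(th),.092],down(PSI-min(th,1.57)+np.pi),vel=.04)
    o=st()
    f=np.hypot(*o['wrist_force'][:2])
    if f>18: break
print(th)
cv2.imwrite('pics/t2.png',robot.camera('top')['img'])
E
```

```text
t4.9 p [0.5857 0.0569 0.2001] w0.998 F [-0.   0.8  0.2] q [ 0.1   0.4  -0.09  1.09  0.   -1.6 ]
t6.5 p [0.5864 0.0569 0.0927] w0.331 F [ 0.1 -0.1 -0.3] q [ 0.1   0.48 -0.25  0.84 -0.   -1.6 ]
t8.0 p [0.5375 0.0627 0.092 ] w0.333 F [-0.  -0.   0.8] q [ 0.12  0.41 -0.38  0.79  0.   -1.09]
t9.3 p [0.4981 0.0908 0.0919] w0.330 F [ 0.1  0.4 -0.2] q [ 0.18  0.36 -0.46  0.75  0.   -0.53]
t10.7 p [0.4771 0.1344 0.092 ] w0.331 F [-0.2 -0.3 -0.1] q [ 0.27  0.34 -0.49  0.74  0.    0.07]
t11.0 p [0.4765 0.137  0.092 ] w0.328 F [-0.1 -0.1 -0. ] q [ 0.28  0.34 -0.49  0.74 -0.    0.11]
t11.2 p [0.4762 0.1389 0.092 ] w0.329 F [ 0.7 -2.2  0.9] q [ 0.28  0.34 -0.49  0.74 -0.    0.13]
t11.5 p [0.4758 0.1412 0.092 ] w0.330 F [-0.2 -0.9  0.4] q [ 0.29  0.34 -0.49  0.74 -0.    0.16]
t11.7 p [0.4753 0.1433 0.092 ] w0.329 F [ 0.1 -1.1  1.6] q [ 0.29  0.34 -0.49  0.74  0.    0.16]
t12.0 p [0.4751 0.1453 0.0918] w0.328 F [-1.  -2.1 -0.1] q [ 0.3   0.35 -0.48  0.74  0.    0.17]
t12.2 p [0.4751 0.1473 0.0919] w0.332 F [-1.6 -1.5 -0.1] q [ 0.3   0.35 -0.48  0.74  0.    0.17]
t12.5 p [0.4751 0.1475 0.0918] w0.332 F [ 0.9 -6.7 -0.1] q [ 0.3   0.35 -0.48  0.74 -0.    0.17]
t12.7 p [0.4751 0.1476 0.0918] w0.332 F [  1.  -12.    1.5] q [ 0.31  0.35 -0.48  0.74 -0.01  0.18]
1.6700000000000002
```

```bash
python3 - <<'E'
import cv2
t=cv2.imread("pics/t2.png")
cv2.imwrite("pics/c4.png",cv2.resize(t[145:255,125:265],None,fx=5.4,fy=5.4,interpolation=cv2.INTER_CUBIC)[:600])
E
```

```text
(no output)
```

View pics/c4.png

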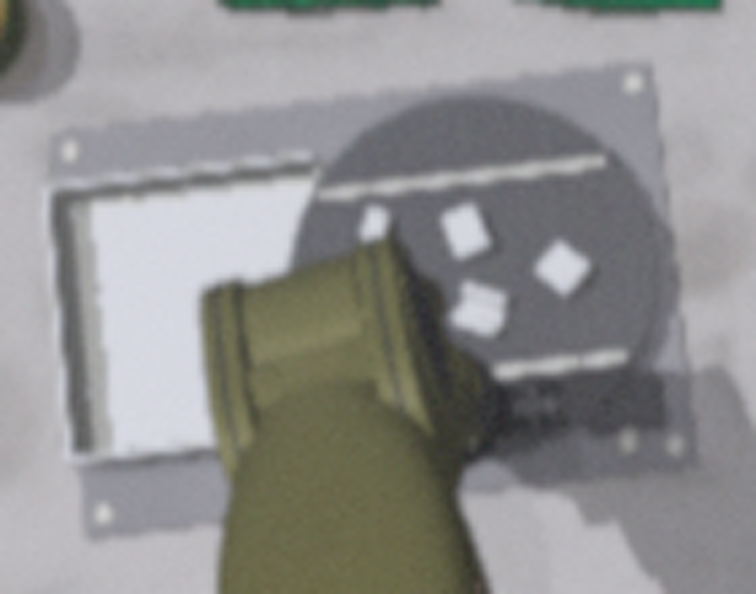

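The force built up and the motion stopped at the clearing stop, and the picture shows the channel in line with the tray. Next I'll get the brush.

```bash
python3 - <<'E'
from h import *
robot.line_to([*peg(1.6),.092],vel=.05)
robot.line_to([*peg(1.6),.25],vel=.2)
robot.gripper_to(1.0)
robot.reach([.40,-.36,.27],down(-.12)); st()
wcam('w3')
cv2.imwrite('pics/t3.png',robot.camera('top')['img'])
t=cv2.imread("pics/t3.png")
cv2.imwrite("pics/c5.png",cv2.resize(t[145:255,125:265],None,fx=5.4,fy=5.4,interpolation=cv2.INTER_CUBIC)[:600])
E
```

```text
t16.4 p [ 0.4005 -0.3592  0.27  ] w1.002 F [-0.3 -0.5  0.6] q [-0.73  0.28 -0.08  1.22  0.    0.96]
```

View pics/w3.png

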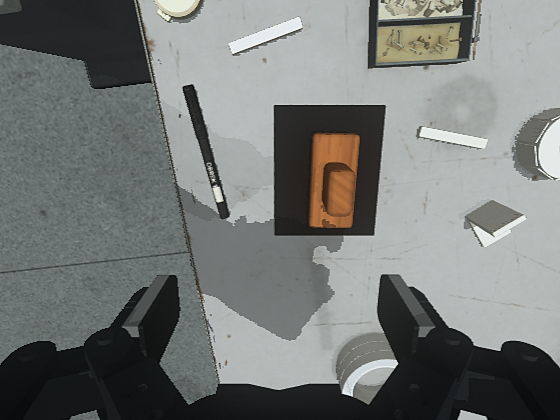

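View pics/c5.png

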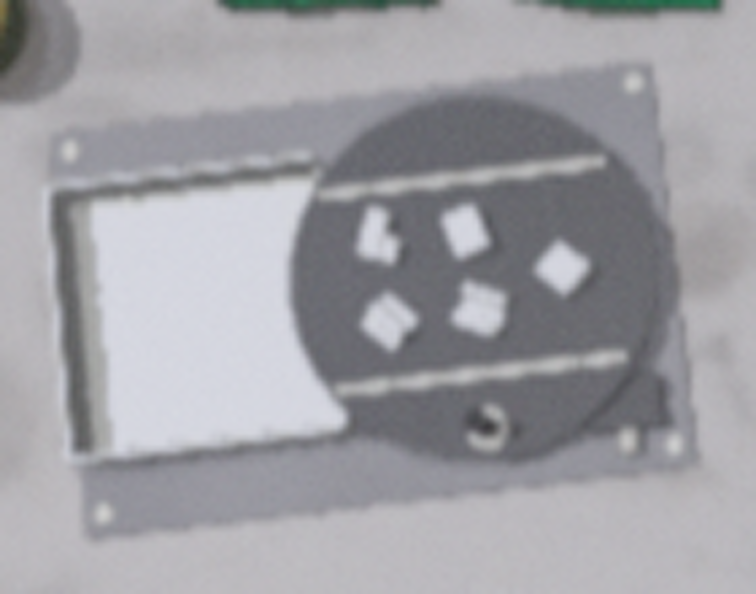

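The wrist view shows the mat with corners (275,105), (386,106), (375,236) and (274,236). The brush head spans (312,133)–(358,228) and its grip top is near (340,191).

```bash
python3 - <<'E'
from h import *
q=[wp('w3',*p,.003) for p in [(275,105),(386,106),(375,236),(274,236)]];print(np.round(q,4).tolist(),np.mean(q,0))
print('edges',[np.arctan2(*(q[i]-q[(i+1)%4])[1::-1]) for i in range(4)],[np.linalg.norm(q[i]-q[(i+1)%4]) for i in range(4)])
h=[wp('w3',*p,.049) for p in [(313,133),(360,133),(356,228),(309,227)]];print(np.round(h,4).tolist(),np.mean(h,0))
print('edges',[np.arctan2(*(h[i]-h[(i+1)%4])[1::-1]) for i in range(4)])
print('grip',wp('w3',341,191,.092))
i=cv2.imread('pics/w3.png');cv2.imwrite('pics/w3c.png',cv2.resize(i[95:245,260:400],None,fx=4,fy=4,interpolation=2))
E
```

```text
[[0.4059, -0.2869, 0.003], [0.5232, -0.3019, 0.003], [0.5067, -0.4501, 0.003], [0.3865, -0.4359, 0.003]] [ 0.45558038 -0.36869369  0.003     ]
edges [np.float64(3.0145953626421464), np.float64(1.4603177131031573), np.float64(-0.11823243560653707), np.float64(-1.6999857896348707)] [np.float64(0.11827398426544249), np.float64(0.14916571034835976), np.float64(0.12107182198272967), np.float64(0.15020688397049411)]
[[0.4395, -0.316, 0.049], [0.4843, -0.3214, 0.049], [0.4757, -0.4185, 0.049], [0.4269, -0.4116, 0.049]] [ 0.45660309 -0.36687345  0.049     ]
edges [np.float64(3.0232401702491205), np.float64(1.4825143313221931), np.float64(-0.14094166045518777), np.float64(-1.7014971789850217)]
grip [ 0.45590999 -0.36451925  0.092     ]
```

View pics/w3c.png

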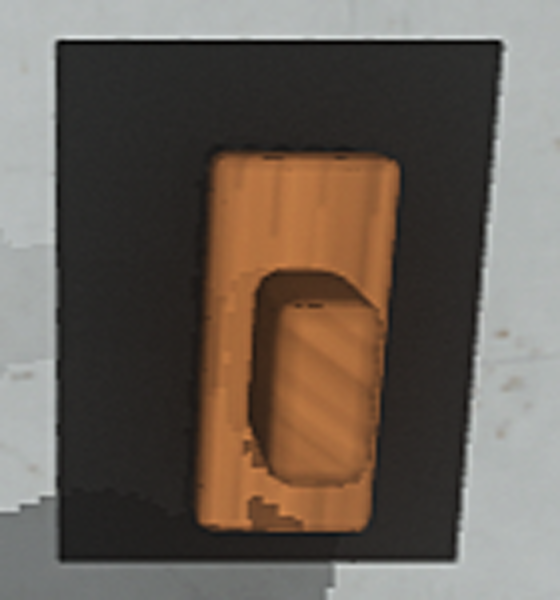

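```bash
python3 - <<'E'
from h import *
b=[.4555,-.3665]
robot.reach([*b,.16],down(-.115))
robot.line_to([*b,.083],vel=.1); st()
robot.gripper_to(0.0); st()
robot.line_to([*b,.13],vel=.1)
robot.line_to([*b,.28],vel=.25); st()
for n in('side','top'):cv2.imwrite(f'pics/g_{n}.png',robot.camera(n)['img'])
wcam('w4')
i=cv2.imread('pics/g_side.png');cv2.imwrite('pics/g_sidec.png',cv2.resize(i[180:400,200:420],None,fx=2.5,fy=2.5,interpolation=2))
E
```

```text
t18.0 p [ 0.456  -0.367   0.0839] w1.000 F [0.2 0.  1.3] q [-0.68  0.48 -0.28  0.81 -0.    1.01]
t18.6 p [ 0.4557 -0.3666  0.0833] w0.274 F [-0.5 -0.7  2.5] q [-0.68  0.48 -0.28  0.81 -0.    1.01]
t20.0 p [ 0.4549 -0.366   0.2782] w0.274 F [-0.5 -0.1 -2.5] q [-0.68  0.36  0.06  1.28 -0.    1.01]
```

View pics/g_sidec.png

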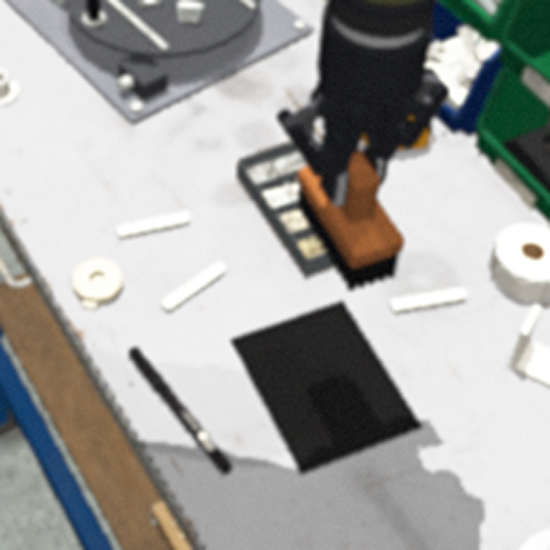

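View pics/w4.png

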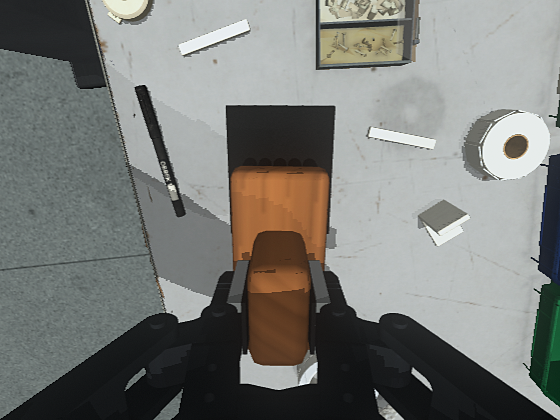

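The brush is held upright, and its bristle tips are 80 mm below the TCP. Now I'll sweep.

```bash
python3 - <<'E'
from h import *
R=down(PSI+np.pi/2)
print(robot.solve_ik([*loc(0,.12),.1335],R))
robot.reach([*loc(0,-.108),.27],R); st()
wcam('w5')
robot.line_to([*loc(0,-.108),.17],vel=.15); st()
robot.line_to([*loc(0,-.108),.1335],vel=.06); st()
for n in('side','top'):cv2.imwrite(f'pics/h_{n}.png',robot.camera(n)['img'])
i=cv2.imread('pics/h_side.png');cv2.imwrite('pics/h_sidec.png',cv2.resize(i[110:250,170:370],None,fx=4,fy=4,interpolation=2))
E
```

```text
[ 0.45538405  0.49251093 -0.10840979  0.9698756   0.          0.32538405]
t21.7 p [0.587 0.046 0.27 ] w0.273 F [-0.3 -1.3 -2.7] q [ 0.08  0.37  0.05  1.26 -0.   -0.05]
t22.6 p [0.5877 0.0467 0.1708] w0.271 F [-0.1 -0.9 -2.6] q [ 0.08  0.41 -0.14  1.02  0.   -0.05]
t23.4 p [0.5871 0.0469 0.1335] w0.271 F [-0.  -0.2 -1.4] q [ 0.08  0.44 -0.2   0.93  0.   -0.05]
```

View pics/h_sidec.png

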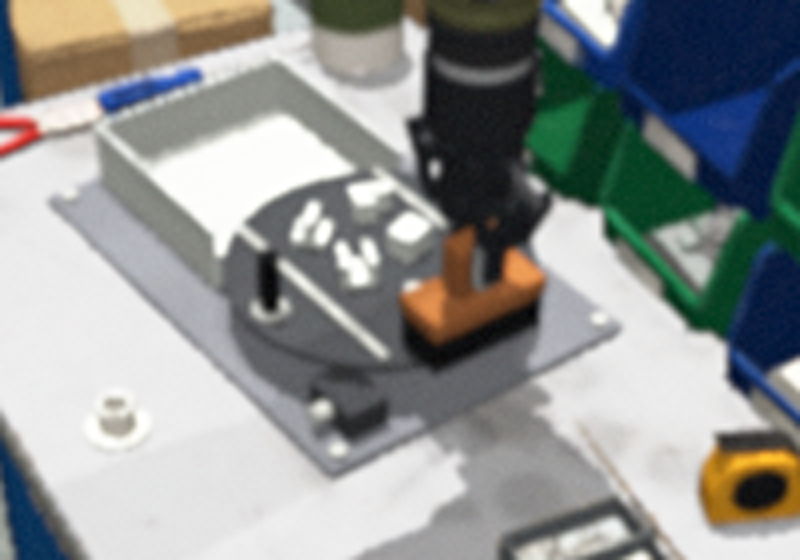

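View pics/w5.png

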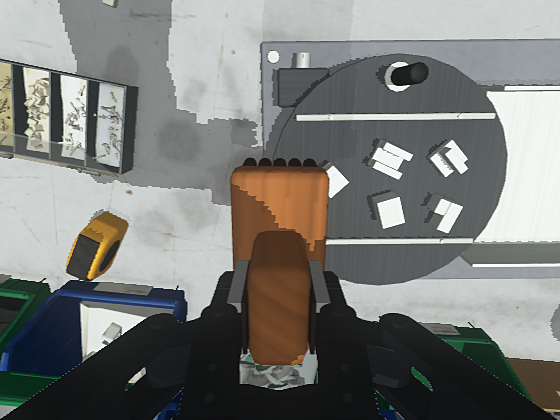

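The brush is down behind all five offcuts and clear of them. Sweeping toward the tray now.

```bash
python3 - <<'E'
from h import *
for y in np.arange(-.09,.121,.015):
    robot.line_to([*loc(0,y),.1335],vel=.07)
    o=robot.get_obs(); print('%.3f'%y,o['eef_pos'].round(4),'%.3f'%o['width'],o['wrist_force'].round(1))
    if abs(o['width']-.272)>.03 or np.linalg.norm(o['wrist_force'])>25: print('STOP');break
for n in('side','top'):cv2.imwrite(f'pics/i_{n}.png',robot.camera(n)['img'])
i=cv2.imread('pics/i_side.png');cv2.imwrite('pics/i_sidec.png',cv2.resize(i[80:250,170:370],None,fx=3.5,fy=3.5,interpolation=2))
E
```

```text
-0.090 [0.5846 0.0654 0.1336] 0.277 [ 0.3 -0.2 -2.7]
-0.075 [0.5826 0.0801 0.1335] 0.278 [ 0.5 -0.5 -1.9]
-0.060 [0.5807 0.095  0.1335] 0.269 [-0.4  0.4 -2.9]
-0.045 [0.5788 0.1099 0.1335] 0.275 [ 0.9  0.  -1.2]
-0.030 [0.5768 0.1248 0.1335] 0.274 [-0.3 -0.1 -2.6]
-0.015 [0.5749 0.1396 0.1335] 0.273 [-0.1 -0.3 -2.4]
0.000 [0.5729 0.1546 0.1335] 0.275 [-0.5 -0.3 -2.3]
0.015 [0.571  0.1695 0.1335] 0.271 [ 0.9  0.4 -1.5]
0.030 [0.5691 0.1843 0.1335] 0.273 [ 0.4 -0.7 -2.5]
0.045 [0.5671 0.1992 0.1335] 0.272 [-0.2 -0.3 -2.4]
0.060 [0.5651 0.2141 0.1335] 0.275 [ 0.7 -0.2 -2.6]
0.075 [0.5632 0.2289 0.1335] 0.276 [ 0.2  0.2 -2.1]
0.090 [0.5613 0.2438 0.1335] 0.271 [ 0.3  0.4 -1.8]
0.105 [0.5593 0.2586 0.1335] 0.274 [-0.5  0.4 -2.2]
0.120 [0.5574 0.2735 0.1335] 0.273 [-0.1 -0.4 -2.6]
```

View pics/i_sidec.png

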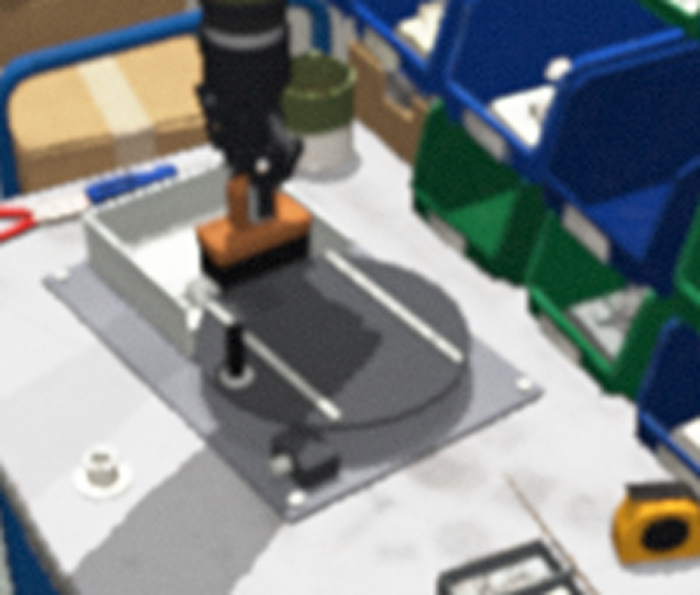

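An offcut seems to sit at about (205,290), near the wall end by the tray corner. I'll lift and look.

```bash
python3 - <<'E'
from h import *
robot.line_to([*loc(0,.12),.25],vel=.2)
robot.line_to([*loc(-.02,-.05),.27],vel=.3); st()
for n in('side','top'):cv2.imwrite(f'pics/j_{n}.png',robot.camera(n)['img'])
wcam('w6')
i=cv2.imread('pics/j_side.png');cv2.imwrite('pics/j_sidec.png',cv2.resize(i[80:250,170:370],None,fx=3.5,fy=3.5,interpolation=2))
E
```

```text
t30.6 p [0.559  0.1014 0.2689] w0.272 F [ 0.8  0.4 -3.1] q [ 0.18  0.33 -0.    1.24  0.    0.05]
```

View pics/j_sidec.png

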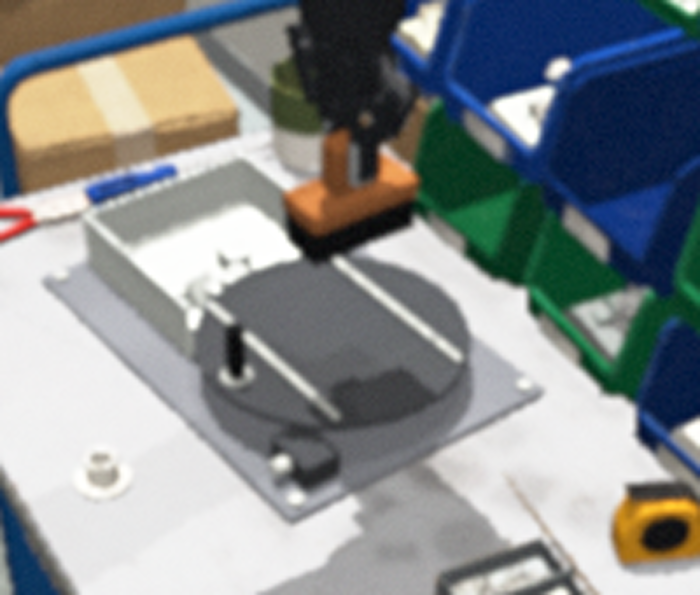

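View pics/w6.png

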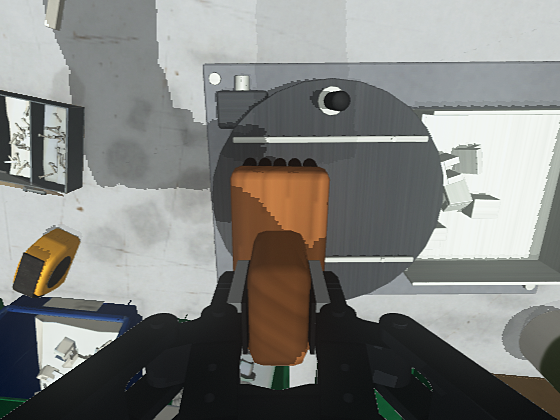

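```bash
python3 - <<'E'
from h import *
i=cv2.imread('pics/w6.png');cv2.imwrite('pics/w6c.png',cv2.resize(i[90:300,380:560],None,fx=2.8,fy=2.8,interpolation=2))
# put hand aside for a tray look
robot.line_to([*loc(-.0,-.01),.30],vel=.3)
wcam('w7')
i=cv2.imread('pics/w7.png');cv2.imwrite('pics/w7c.png',cv2.resize(i[60:320,330:560],None,fx=2.3,fy=2.3,interpolation=2))
i=cv2.imread('pics/j_top.png');cv2.imwrite('pics/j_topc.png',cv2.resize(i[145:255,125:265],None,fx=5.4,fy=5.4,interpolation=2))
E
```

```text
(no output)
```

View pics/w7c.png

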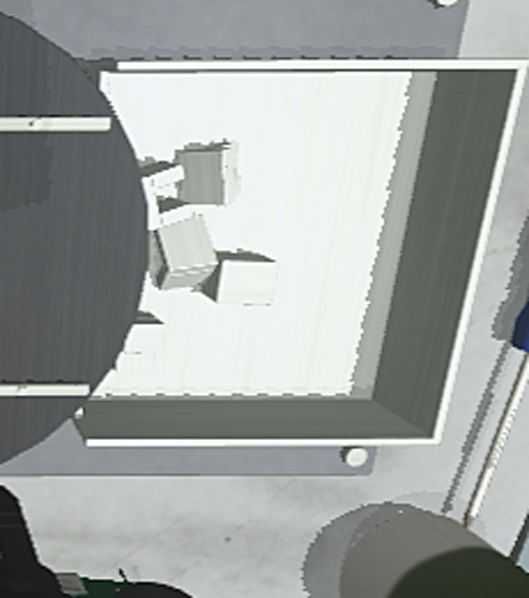

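View pics/j_topc.png

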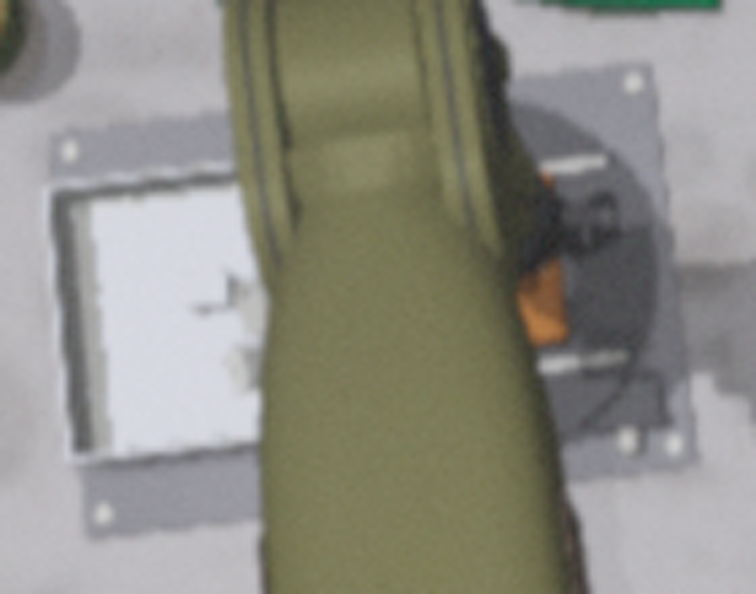

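The close view of the tray shows five pieces: two at (205,175) and (160,195), and three at (183,250), (248,280) and (140,350). I'll check the pieces by the rim from over the tray.

```bash
python3 - <<'E'
from h import *
robot.line_to([*loc(.06,.19),.29],vel=.3); st()
wcam('w8')
i=cv2.imread('pics/w8.png');cv2.imwrite('pics/w8c.png',cv2.resize(i[20:260,130:400],None,fx=2.5,fy=2.5,interpolation=2))
for n in('side',):cv2.imwrite(f'pics/k_{n}.png',robot.camera(n)['img'])
i=cv2.imread('pics/k_side.png');cv2.imwrite('pics/k_sidec.png',cv2.resize(i[100:220,170:310],None,fx=5,fy=5,interpolation=2))
E
```

```text
t31.9 p [0.6075 0.3489 0.2895] w0.269 F [-0.2 -1.  -2.3] q [ 0.52  0.58  0.46  1.45 -0.    0.39]
```

View pics/w8c.png

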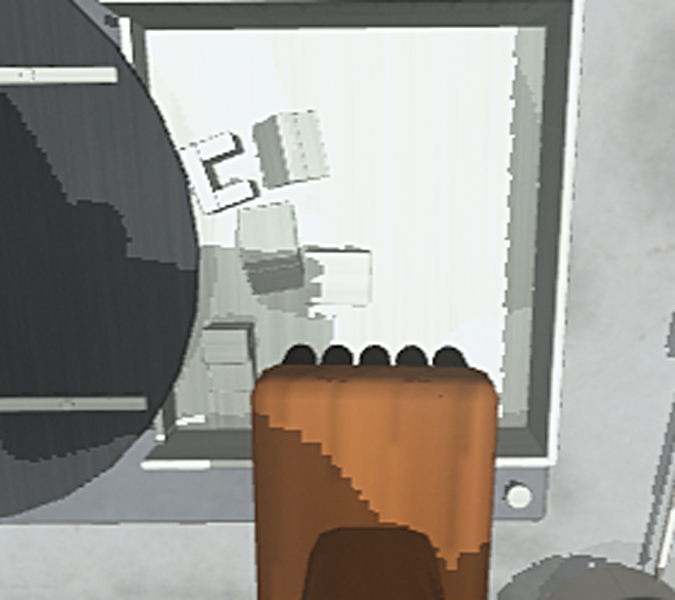

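View pics/k_sidec.png

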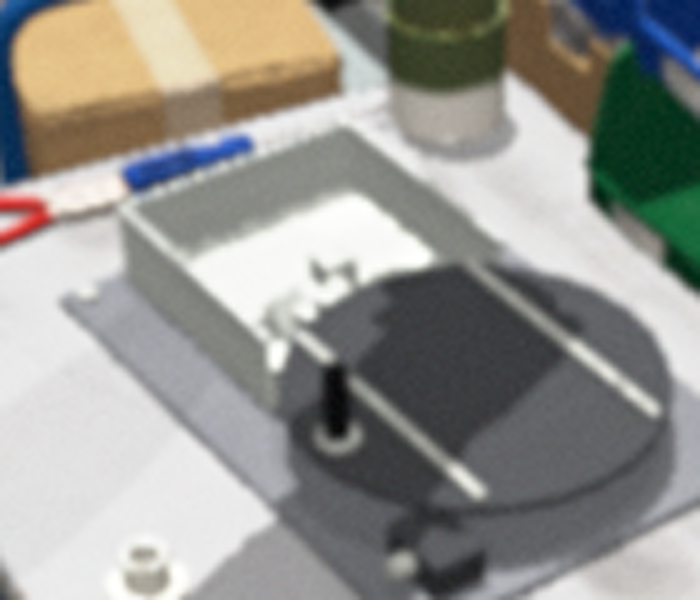

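All five offcuts lie separately on the tray floor and the channel is empty. Returning the brush to the mat.

```bash
python3 - <<'E'
from h import *
b=[.4545,-.3685]
robot.line_to([*loc(0,0),.30],vel=.3)
robot.reach([*b,.25],down(-.115)); st()
robot.line_to([*b,.12],vel=.15)
robot.line_to([*b,.0838],vel=.05); st()
robot.gripper_to(.75); st()
robot.line_to([*b,.2],vel=.15)
robot.line_to([.40,-.30,.29],vel=.2); st()
wcam('w9')
cv2.imwrite('pics/l_top.png',robot.camera('top')['img'])
cv2.imwrite('pics/l_side.png',robot.camera('side')['img'])
i=cv2.imread('pics/l_top.png');cv2.imwrite('pics/l_topc.png',cv2.resize(i[145:285,125:405],None,fx=2.8,fy=2.8,interpolation=2))
E
```

```text
t34.8 p [ 0.4553 -0.3677  0.2501] w0.271 F [-0.3 -0.1 -2.8] q [-0.68  0.37  0.    1.2   0.    1.  ]
t36.7 p [ 0.4545 -0.3685  0.0836] w0.276 F [-0.3  0.1 -2.1] q [-0.68  0.48 -0.27  0.81 -0.    1.  ]
t37.1 p [ 0.4546 -0.3686  0.084 ] w0.750 F [-0.5  0.4 -0.3] q [-0.68  0.48 -0.27  0.81 -0.    1.  ]
t38.9 p [ 0.4001 -0.3002  0.2892] w0.749 F [-0.2  0.8 -0.1] q [-0.64  0.21 -0.13  1.24 -0.    1.04]
```

View pics/w9.png

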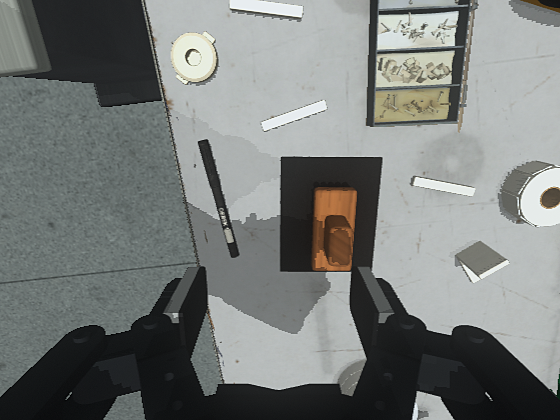

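View pics/l_topc.png

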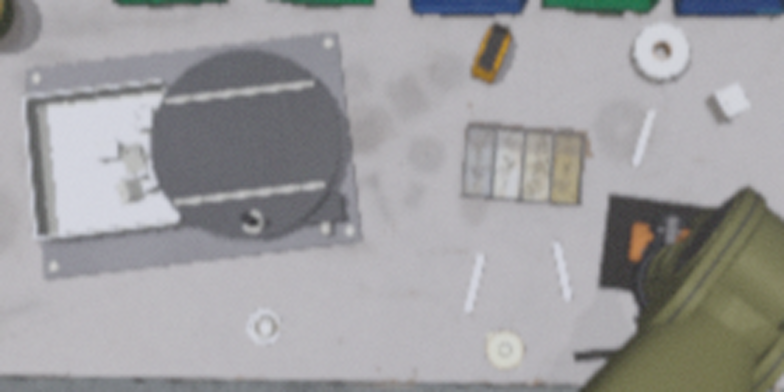

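View pics/l_side.png

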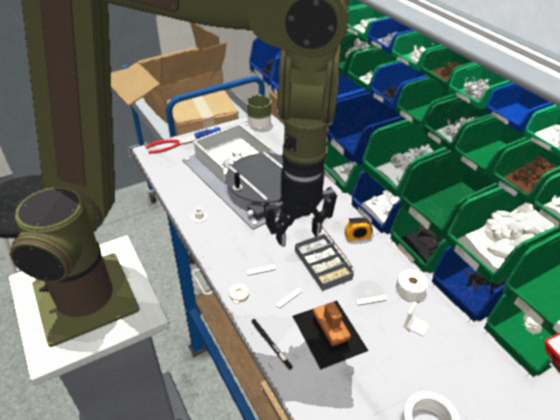

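The brush stands upright on the mat. One bar, at (290,298) in the side view, has shifted, so I'll re-measure it later. Turning the table back now.

```bash
python3 - <<'E'
from h import *
h=[wp('w9',*p,.049) for p in [(314,187),(356,187),(353,271),(313,270)]];print('brush',np.mean(h,0))
q=[wp('w9',*p,.003) for p in [(281,157),(382,157),(374,271),(281,271)]];print('mat',np.mean(q,0))
robot.reach([*peg(1.57),.22],down(PSI-1.57+np.pi)); st()
robot.gripper_to(.33)
robot.line_to([*peg(1.57),.092],vel=.12); st()
for th in np.arange(1.47,.09,-.1):
    robot.line_to([*peg(th),.092],down(PSI-th+np.pi),vel=.08)
for th in np.arange(.06,-.13,-.02):
    robot.line_to([*peg(th),.092],down(PSI-max(th,0)+np.pi),vel=.04)
    o=st()
    if np.hypot(*o['wrist_force'][:2])>13: break
th0=max(th,-.03)
robot.line_to([*peg(th+.05),.092],vel=.05)
robot.line_to([*peg(th+.05),.25],vel=.2)
robot.gripper_to(1.)
robot.reach([.37,-.16,.25],down(np.pi/2)); st()
wcam('w10')
cv2.imwrite('pics/m_top.png',robot.camera('top')['img'])
cv2.imwrite('pics/m_side.png',robot.camera('side')['img'])
i=cv2.imread('pics/m_top.png');cv2.imwrite('pics/m_topc.png',cv2.resize(i[145:285,125:405],None,fx=2.8,fy=2.8,interpolation=2))
E
```

```text
brush [ 0.45475793 -0.36716394  0.049     ]
mat [ 0.45611787 -0.36753896  0.003     ]
t40.7 p [0.4762 0.1405 0.2201] w0.750 F [-1.   0.4  0.6] q [ 0.29  0.23 -0.28  1.06 -0.    0.16]
t42.3 p [0.4764 0.1414 0.0926] w0.327 F [-0.7  0.1  1. ] q [ 0.29  0.34 -0.49  0.74 -0.    0.16]
t46.6 p [0.5798 0.0563 0.092 ] w0.326 F [-0.1 -0.4 -1.6] q [ 0.1   0.47 -0.27  0.83 -0.   -1.54]
t46.8 p [0.5813 0.0564 0.092 ] w0.331 F [-1.9 -0.2  0.2] q [ 0.1   0.47 -0.27  0.83  0.   -1.56]
t47.1 p [0.5836 0.0566 0.0919] w0.328 F [-3.1  0.   0.1] q [ 0.1   0.48 -0.26  0.83  0.   -1.58]
t47.3 p [0.5858 0.0568 0.0919] w0.326 F [ 0.3 -0.4 -0.9] q [ 0.1   0.48 -0.25  0.84 -0.   -1.6 ]
t47.6 p [0.5879 0.0569 0.0919] w0.333 F [-1.4 -0.7 -1. ] q [ 0.1   0.48 -0.25  0.84 -0.   -1.6 ]
t47.8 p [0.5898 0.0573 0.092 ] w0.331 F [-1.4 -1.6  0.5] q [ 0.1   0.48 -0.24  0.84 -0.   -1.6 ]
t48.1 p [0.5918 0.0578 0.092 ] w0.333 F [-1.3 -1.3 -0.7] q [ 0.1   0.49 -0.24  0.84  0.   -1.6 ]
t48.3 p [0.5922 0.0579 0.0919] w0.329 F [-4.7 -1.9  2.3] q [ 0.1   0.49 -0.23  0.85 -0.   -1.6 ]
t48.6 p [0.5923 0.058  0.0917] w0.328 F [-8.9 -3.8  5.4] q [ 0.1   0.49 -0.23  0.85 -0.   -1.6 ]
t48.8 p [0.5923 0.058  0.0915] w0.329 F [-11.7  -3.9   7.3] q [ 0.1   0.5  -0.23  0.86 -0.   -1.6 ]
t51.8 p [ 0.3708 -0.16    0.2503] w0.997 F [-0.2  0.  -0.7] q [-0.41  0.05 -0.41  1.11  0.   -0.41]
```

View pics/w10.png

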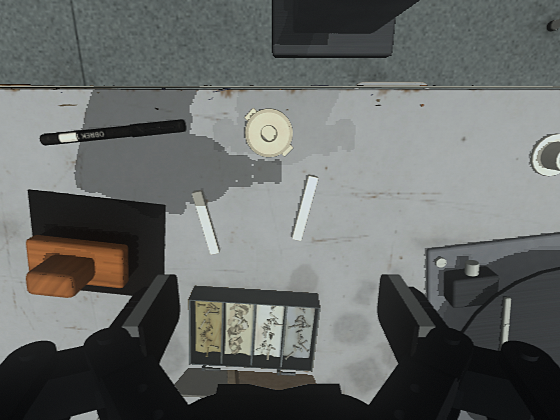

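View pics/m_topc.png

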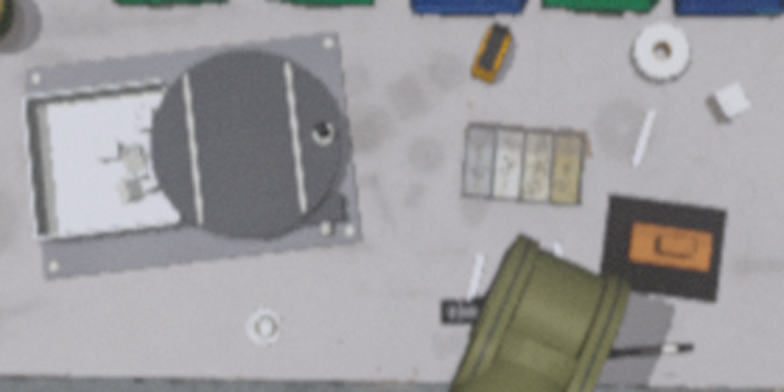

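The table is back at the work stop, with the force building up against it, and the channel is empty. The bars in the wrist view are at (314,177)–(298,240) and (197,192)–(214,254). I'll enlarge them.

```bash
python3 - <<'E'
import cv2
i=cv2.imread('pics/w10.png');cv2.imwrite('pics/w10c.png',cv2.resize(i[165:265,180:330],None,fx=5,fy=5,interpolation=2))
E
```

```text
(no output)
```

View pics/w10c.png

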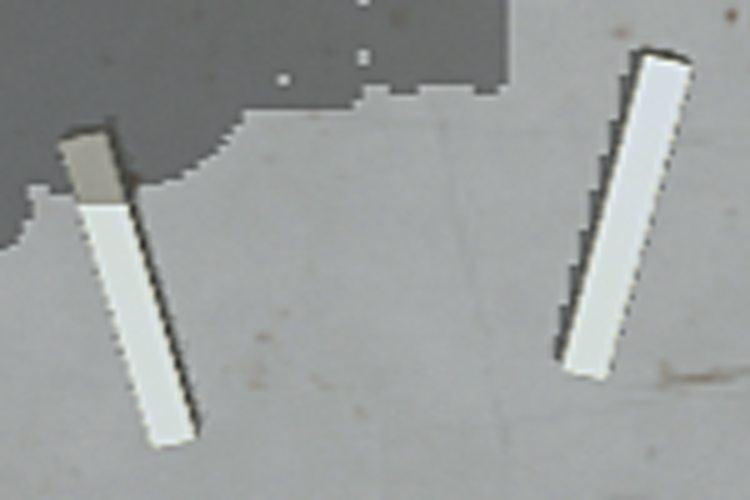

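```bash
cat >> h.py <<'E'
def bar(name,e1,e2):
    a,b=wp(name,*e1,.009),wp(name,*e2,.009);d=a-b;m=(a+b)/2
    ang=np.arctan2(d[1],d[0]); 
    if abs(ang)>np.pi/2: ang-=np.sign(ang)*np.pi
    print('bar',m.round(4),'ang',ang.round(3),'len',np.linalg.norm(d).round(4));return m[:2],ang
def pick(m,ang,z=.0265,op=.4,hz=.25):
    R=down(ang+np.pi/2)
    robot.reach([*m,.13],R);robot.gripper_to(op)
    robot.line_to([*m,z+.02],vel=.15);robot.line_to([*m,z],vel=.05);st()
    robot.gripper_to(0.);o=st()
    robot.line_to([*m,.06],vel=.08);robot.line_to([*m,hz],vel=.25);return st()
def place(lx,ly,z=.0772,rel=.22):
    R=down(PSI+np.pi/2);p=loc(lx,ly)
    robot.reach([*p,.2],R);robot.line_to([*p,.11],vel=.2);o=st()
    if o['width']<.09 or o['width']>.17: print('LOST?');return
    robot.line_to([*p,z],vel=.05);st()
    robot.gripper_to(rel);st()
    robot.line_to([*p,.12],vel=.08);robot.line_to([*p,.22],vel=.25)
E
python3 - <<'E'
from h import *
f=lambda x,y:(180+(x+.5)/5-.5,165+(y+.5)/5-.5)
s1=bar('w10',f(667,60),f(586,373));s2=bar('w10',f(85,140),f(173,440))
np.savez('bars.npz',m2=s2[0],a2=s2[1])
pick(*s1)
wcam('w11')
E
```

```text
bar [ 0.4062 -0.1316  0.009 ] ang -0.218 len 0.0733
bar [ 0.4234 -0.2406  0.009 ] ang 0.209 len 0.0721
t54.3 p [ 0.4059 -0.1315  0.0262] w0.399 F [ 0.3 -0.1  0. ] q [-0.31  0.34 -0.73  0.5   0.   -0.1 ]
t54.7 p [ 0.4065 -0.1317  0.0269] w0.106 F [-1.1  0.4  4.3] q [-0.31  0.34 -0.73  0.5   0.   -0.1 ]
t56.1 p [ 0.4053 -0.1313  0.2486] w0.103 F [-0.7  0.7 -1. ] q [-0.31  0.1  -0.37  1.11  0.   -0.1 ]
```

View pics/w11.png

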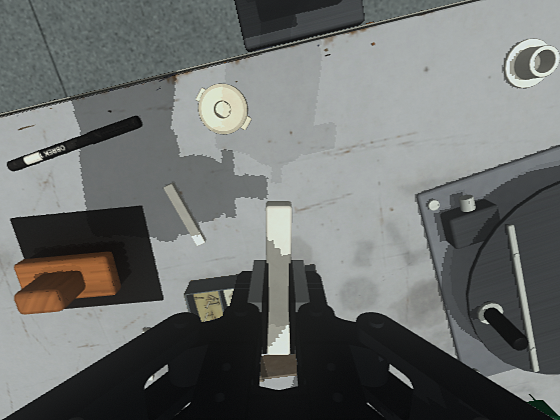

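The bar is held level at mid-length. Placing it.

```bash
python3 - <<'E'
from h import *
place(0,.035,rel=.21)
robot.gripper_to(.4)
robot.reach([.39,-.24,.22],down(.209+np.pi/2)); st()
wcam('w12')
cv2.imwrite('pics/n_top.png',robot.camera('top')['img'])
i=cv2.imread('pics/n_top.png');cv2.imwrite('pics/n_topc.png',cv2.resize(i[145:255,125:265],None,fx=5.4,fy=5.4,interpolation=2))
E
```

```text
t58.2 p [0.5689 0.188  0.1108] w0.102 F [-0.5 -0.5  0.8] q [ 0.32  0.48 -0.2   0.89 -0.    0.19]
t59.0 p [0.5681 0.1886 0.0769] w0.104 F [-0.2  0.   0.4] q [ 0.32  0.51 -0.25  0.82  0.    0.19]
t59.2 p [0.5686 0.1887 0.077 ] w0.211 F [-0.7 -1.1 -0.4] q [ 0.32  0.51 -0.25  0.82  0.    0.19]
t62.5 p [ 0.3907 -0.2397  0.2201] w0.395 F [-0.1  0.3 -0.1] q [-0.55  0.17 -0.36  1.04  0.   -0.76]
```

View pics/w12.png

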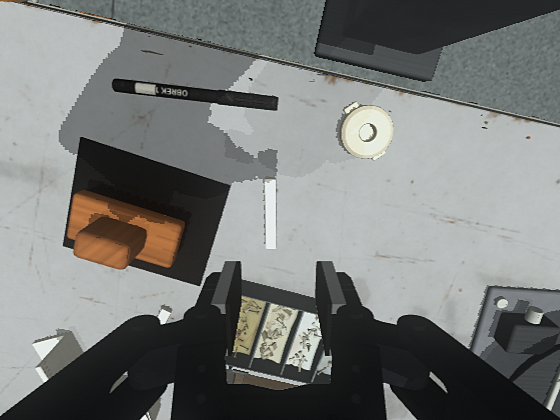

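View pics/n_topc.png

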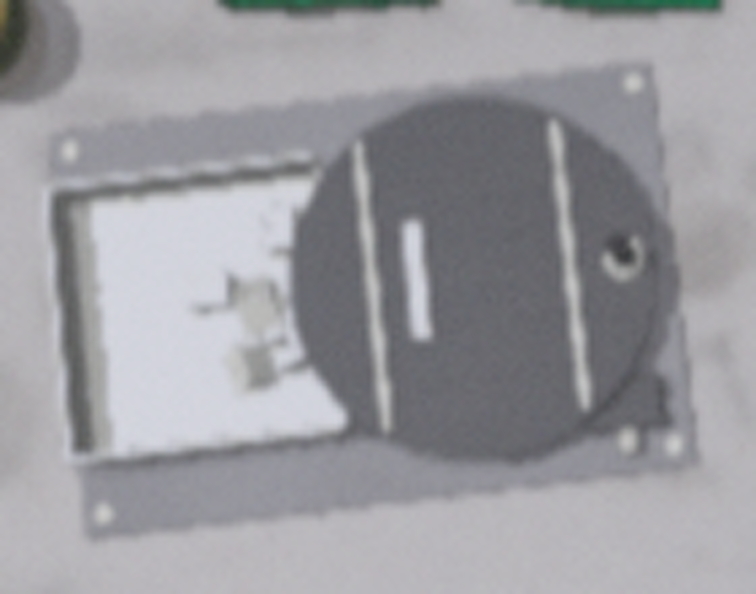

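The first bar lies parallel in the channel. Bar 2's ends are at (270,179) and (270,248), so I'll pick and place it.

```bash
python3 - <<'E'
from h import *
s2=bar('w12',(270,179),(270.5,248))
pick(*s2)
place(0,.003,rel=.2)
robot.gripper_to(.4)
robot.reach([.53,-.34,.24],down(-.283+np.pi/2)); st()
wcam('w13')
cv2.imwrite('pics/n_top.png',robot.camera('top')['img'])
i=cv2.imread('pics/n_top.png');cv2.imwrite('pics/n2_topc.png',cv2.resize(i[145:255,125:265],None,fx=5.4,fy=5.4,interpolation=2))
E
```

```text
bar [ 0.4233 -0.2413  0.009 ] ang 0.21 len 0.0729
t64.5 p [ 0.4231 -0.2411  0.0262] w0.402 F [-0.5  0.   0.2] q [-0.52  0.42 -0.59  0.56  0.   -0.73]
t64.8 p [ 0.4236 -0.2414  0.0269] w0.103 F [-0.5  0.   3.6] q [-0.52  0.42 -0.59  0.56 -0.   -0.73]
t66.3 p [ 0.4225 -0.2408  0.2486] w0.106 F [-0.3 -0.5 -0.6] q [-0.52  0.2  -0.24  1.13 -0.   -0.73]
t68.5 p [0.5731 0.1563 0.1107] w0.110 F [ 0.3  1.  -0.5] q [ 0.27  0.47 -0.22  0.89 -0.    0.14]
t69.3 p [0.5723 0.157  0.0769] w0.104 F [ 0.3 -0.7  0. ] q [ 0.27  0.5  -0.26  0.81 -0.    0.14]
t69.5 p [0.5727 0.157  0.077 ] w0.197 F [ 0.6 -0.8  1.1] q [ 0.27  0.5  -0.26  0.81  0.    0.14]
t72.9 p [ 0.5305 -0.3389  0.24  ] w0.398 F [0.2 0.7 0.2] q [-0.57  0.45  0.1   1.23  0.   -0.29]
```

View pics/w13.png

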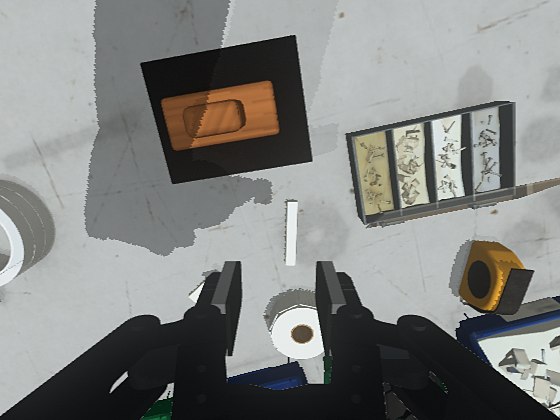

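View pics/n2_topc.png

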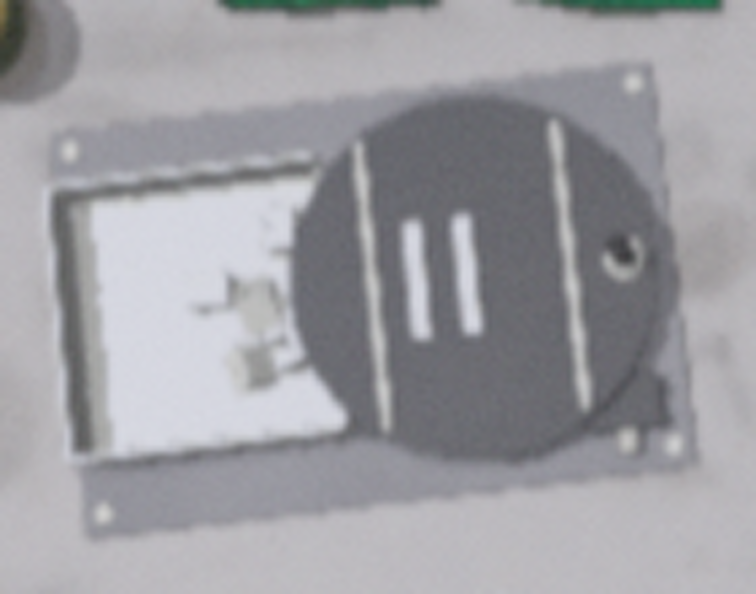

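Both bars lie parallel. Bar 3's ends are at (292,201) and (290,265).

```bash
python3 - <<'E'
from h import *
s3=bar('w13',(292,201),(290,265))
pick(*s3)
place(0,-.029,rel=.2)
robot.reach([*loc(-.12,-.05),.30],down(PSI+np.pi/2))
robot.gripper_to(.4)
robot.reach([.30,.1,.35],down(PSI+np.pi/2)); st()
for n in('side','top'):cv2.imwrite(f'pics/z_{n}.png',robot.camera(n)['img'])
i=cv2.imread('pics/z_top.png');cv2.imwrite('pics/z_topc.png',cv2.resize(i[145:285,125:405],None,fx=2.8,fy=2.8,interpolation=2))
i=cv2.imread('pics/z_side.png');cv2.imwrite('pics/z_sidec.png',cv2.resize(i[110:270,170:390],None,fx=3.6,fy=3.6,interpolation=2))
E
```

```text
bar [ 0.5924 -0.3427  0.009 ] ang -0.299 len 0.0745
t75.1 p [ 0.5921 -0.3425  0.0261] w0.398 F [ 0.8 -0.6  0.7] q [-0.52  0.68 -0.06  0.83 -0.   -0.23]
t75.4 p [ 0.5928 -0.3429  0.027 ] w0.101 F [-0.1  0.3  1.6] q [-0.52  0.68 -0.05  0.83  0.   -0.23]
t76.9 p [ 0.5917 -0.3423  0.2482] w0.104 F [ 0.4  0.  -0.3] q [-0.52  0.55  0.3   1.32  0.   -0.23]
t79.2 p [0.5774 0.1247 0.1105] w0.103 F [0.3 0.  1.5] q [ 0.21  0.46 -0.22  0.88 -0.    0.08]
t80.0 p [0.5764 0.1252 0.077 ] w0.102 F [-0.8  0.8  1.4] q [ 0.21  0.5  -0.27  0.81  0.    0.08]
t80.2 p [0.5768 0.1253 0.077 ] w0.201 F [ 0.2 -0.5  0.1] q [ 0.21  0.5  -0.27  0.81  0.    0.08]
t83.1 p [0.301  0.1003 0.3501] w0.403 F [ 0.2 -0.4 -0.3] q [ 0.32 -0.13 -0.32  1.38 -0.    0.19]
```

View pics/z_topc.png

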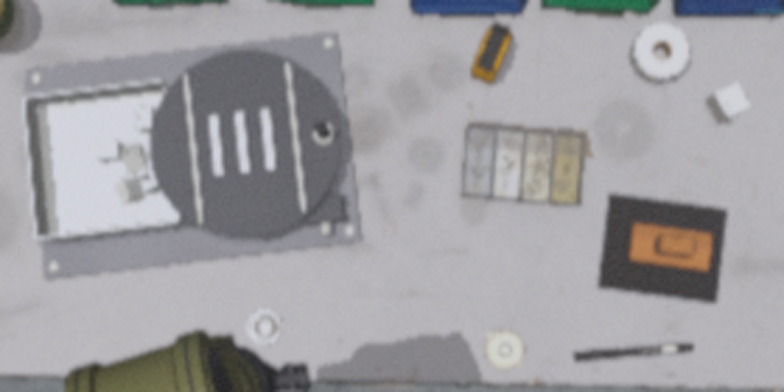

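View pics/z_sidec.png

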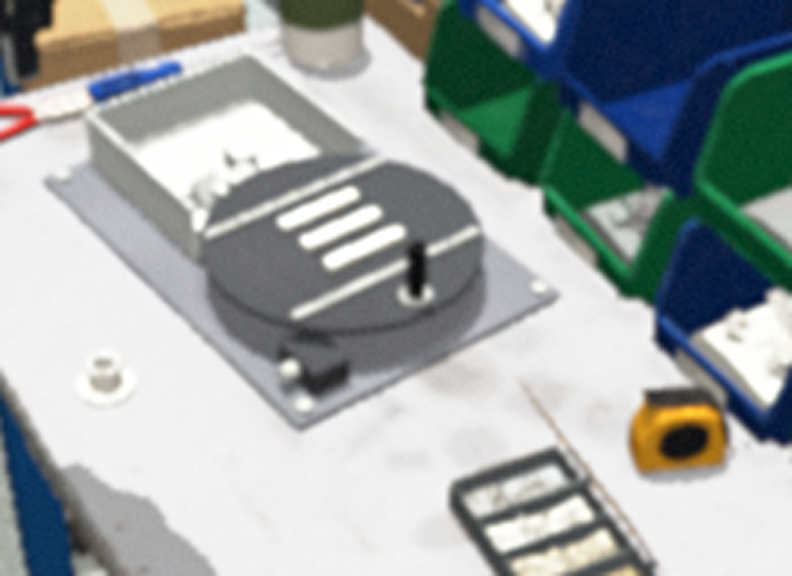

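```bash
python3 - <<'E'
from h import *
robot.reach([*loc(.02,.19),.34],down(PSI+np.pi/2))
wcam('w14')
i=cv2.imread('pics/w14.png');cv2.imwrite('pics/w14c.png',cv2.resize(i[20:320,0:400],None,fx=1.9,fy=1.9,interpolation=2))
E
```

```text
(no output)
```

View pics/w14c.png

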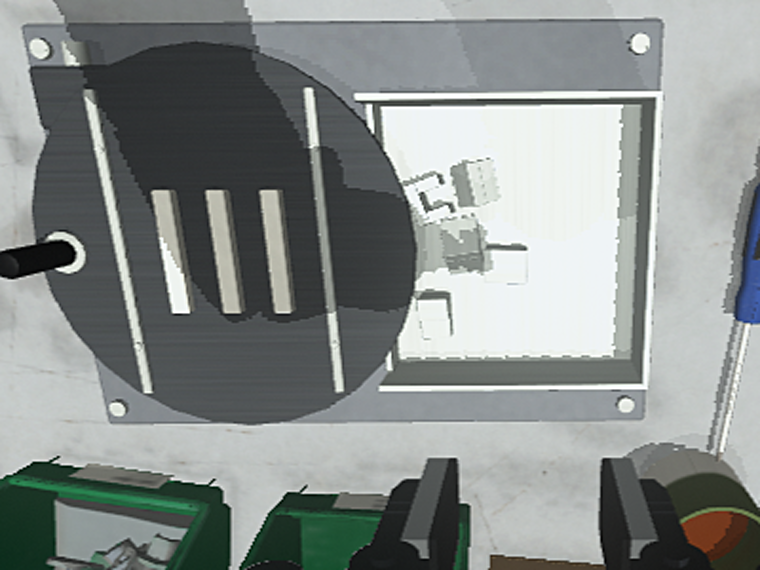

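```bash
python3 - <<'E'
from h import *
f=lambda x,y:((x+.5)/1.9-.5,20+(y+.5)/1.9-.5)
def seg(n,a,b,z):
    p,q=wp('w14',*f(*a),z),wp('w14',*f(*b),z);d=p-q;m=(p+q)/2-[*C,0];print(n,'ang',np.arctan(d[1]/d[0]).round(3),'len',np.linalg.norm(d).round(4),'local',(m[0]*np.cos(PSI)+m[1]*np.sin(PSI)).round(4),(-m[0]*np.sin(PSI)+m[1]*np.cos(PSI)).round(4))
seg('wallR',(90,92),(148,392),.055);seg('wallL',(308,88),(340,392),.055)
seg('b3',(162,190),(181,313),.059);seg('b2',(216,190),(232,313),.059);seg('b1',(270,190),(284,313),.059)
robot.hand_in()
E
```

```text
wallR ang 0.132 len 0.1823 local 0.0001 -0.0611
wallL ang 0.14 len 0.1843 local -0.0009 0.0641
b3 ang 0.117 len 0.0743 local 0.0001 -0.0279
b2 ang 0.117 len 0.0743 local 0.0001 0.004
b1 ang 0.126 len 0.0743 local 0.0001 0.0361
the job is handed in; nothing more can be done
```

I finished the job and handed it in after about 85 s of robot time; the hand-in reports no verdict.

- **Table:** I turned it by the peg to the clearing stop and later back to the work stop. Both times the push force rose to about 12 N and the motion stopped.
- **Offcuts:** One pass of the brush swept all five into the tray, and the fingers never went near them. The last picture shows all five on the tray floor.
- **Brush:** It stands upright on the mat, about 1–2 mm from the middle.
- **Bars:** Two of the three had been in their first-seen places; one had been knocked aside during the run, so I measured it again before picking it. All three now lie flat in the channel, within about 0.02 rad of the wall direction. They are at mid-length, 28 mm to one side of the channel's middle line, 4 mm and 36 mm to the other.
- **Last table check:** The wall angles read 0.132 and 0.140 rad, against the 0.130 rad I used for the station, so the table reads at the work stop within measuring error.
- **Bystanders:** The last top view shows them where they started.

None of the checks failed or disagreed. I judged the offcut heights in the tray by eye only, and the pictures near the rim are partly hidden by the plate.

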